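# Stand the purple-capped test cassette in the clamp stand

### The job

Stand the test cassette with the purple cap upright on its foot edge in the clamp stand, cap up, between the jaws with its broad faces facing them; set it down gently, never letting it drop or fall over. Then slide the blue jaw gently up to it until both jaws touch its faces, and let go. Leave the green-capped cassette and the other things on the bench where they are.

Things in the scene. Friction and masses are not known exactly. Their poses are not given: they have to be found in the camera images.
- purple: flat white plastic cassette with a purple cap strip (14 mm) across one short end: 96 (its x) x 56 (its y) x 18 mm (its z), 0.1 to 0.16 kg, lying flat on the bench at the start. Origin at the centre of its underside; x runs along its length towards the purple cap, z is its upper face's normal. It may stand with either broad face to either jaw.
- purple_cap (a point): centre of the cassette's purple-capped end face (48 mm from its middle, at half thickness)
- purple_foot (a point): centre of the cassette's other end face: the foot edge it must stand on (56 x 18 mm)
- green: an identical cassette with a green cap strip, lying flat nearby (same size and axes); must be left alone
- stand: fixed clamp stand. Origin on the bench, under the inner face of the fixed jaw, mid-width; x points along the slide to the blue jaw, z up. Grey base plate: top at z = 12 mm, x = -30 to 205 mm, 90 mm wide. Aluminium fixed jaw: x = -24 to 0, 64 mm wide, top at z = 57 mm. Both jaws are centred at y = 0.
- jaw (a joint): the blue sliding jaw: its value is the free gap between the jaws' inner faces (m), 0 closed to 0.09 fully open; starts open. It needs about 3 N to slide (plus 12 N per m/s) and stays where it is left. The blue block is 75 mm long along the slide, 60 mm wide, top at z = 52 mm; pinch its knob or push it.
- jaw_knob (a point): centre of the top of the black upright round knob on the blue jaw: diameter 24 mm, 36 mm tall, standing on the blue block (so from 52 to 88 mm above the bench), its axis 50 mm behind the jaw's inner face
- pot1: round clear specimen pot with a flat lid, 54 mm across, 36 mm tall; origin at the centre of its underside; a bystander, leave it where it is
- pot2: another such specimen pot, 54 mm across, 36 mm tall; origin at the centre of its underside; a bystander, leave it where it is
- stapler: blue stapler lying along its x, 150 x 36 x 51 mm; origin at the centre of its underside; a bystander, leave it where it is
- bottle: small bottle with a yellow cap, 48 mm across, 100 mm tall; origin at the centre of its underside; a bystander, leave it where it is
- labels: roll of white labels lying flat, 64 mm across, 25 mm tall; origin at the centre of its underside; a bystander, leave it where it is
- tipbox: blue pipette-tip box with a clear lid, 122 x 82 x 65 mm; origin at the centre of its underside; a bystander, leave it where it is
Not all that is in view belongs to the job. Leave any pink or yellow look-alike of the purple alone.

How it is judged (in metres and radians):
On the way:
1. the purple-capped cassette stands upright on its foot on the stand's base between the jaws, let go (angle between purple's own x axis and vertical below 0.25 rad and z of purple_foot in the frame of stand below 0.018 m and x of purple_foot in the frame of stand between 0 and 0.085 m and contact force between purple and the fingers below 0.1 N), for 0.2 s.
At the end, for the whole second after the job is handed in: the purple-capped cassette stands on its foot edge on the stand's base, cap up, within 4.5 degrees of vertical, its broad faces along the jaws (within 6 degrees) and its middle within 22 mm of the jaws' middle; the blue jaw is closed on it (gap under 20 mm for its 18 mm thickness), and it is at rest (angle between purple's own x axis and vertical below 0.08 rad and z of purple_foot in the frame of stand between 0.008 and 0.016 m and x of purple_foot in the frame of stand between 0.005 and 0.014 m and y of purple_foot in the frame of stand between -0.022 and 0.022 m and angle between the z axis of purple and the x axis of stand, either way round below 0.1 rad and value of joint jaw between 0.016 and 0.02 m and linear speed of purple below 0.02 m/s); the robot touches nothing.
It fails at once if the purple-capped cassette is dropped or falls over (faster than 0.5 m/s with no finger on it) (linear speed of purple above 0.5 m/s and contact force between purple and the fingers below 0.05 N).
It fails at once if the blue jaw is rammed against the cassette (over 50 N) (contact force between jaw and purple above 50 N).
It fails at once if the green-capped cassette is moved more than 20 mm (distance of green from where it was at the start of the episode above 0.02 m).
It fails at once if a pot, the stapler, the bottle, the label roll or the tip box is moved more than 30 mm (distance of any of pot1, pot2, stapler, bottle, labels, tipbox from where it was at the start of the episode above 0.03 m).
It also fails if it takes over 61 s, if anything falls off the work surface, if the arm or the gripper's body presses on something with over 40 N, if the wrist force passes 120 N, or if a joint passes its speed limit or range.

### The arm

A 7-joint arm with a two-finger parallel gripper is mounted at the origin on the work surface. World frame = base frame: x ahead of the robot, y to its left, z up, the work surface at z = 0. Lengths are in m, angles in degrees, forces in N, time in s.
With the tool pointing down it reaches from about 0.35 to 0.775 m from the base axis. Payload 3.1 kg.
Tool frame: the origin (TCP) lies at the very end of the fingers, on their centre line; the grasp point (between the pads) lies 19 mm behind it (r.grip_depth is the distance from the TCP to the grasp point, in m); z points along the fingers, y is the line along which they close (so a half turn about z gives the same grasp; the last joint's range is limited). The gripper opens to 85 mm and grips with 20 to 120 N. Pads are 22 mm wide; open, the fingers measure 114 mm over their backs; the gripper's body (76 mm by 85 mm) begins 54 mm behind the grasp point. The pads swing forward as they close: fully open they stand 13 mm farther back than shut.
Start: joints at [60.636, 17.813, 0.802, 86.603, -0.252, 75.585, -1.558], TCP at [0.25, -0.49, 0.231] pointing down, gripper open.
Joint ranges: [-154.91, 154.91], [-16.99, 109.72], [-72.82, 74.43], [7.12, 147.25], [-82.49, 262.49], [11.32, 116.49], [-174.64, 174.64]. Speed limits (degrees/s): [159.86, 159.86, 180, 180, 180, 180, 180].

### API

Orientations are given as a 3x3 rotation matrix whose columns are the frame's x, y, z axes.
In Python, from cell import r gives the robot as it stands.
- The arm moves only by the tool drive_tool, never from a script. Its arguments are lists of equal length, an entry for each row: "rotation": the turn, a rotation vector about the tool's x, y, z in degrees, a list of three; "travel": the shift along the tool's x, y, z in m, a list of three; "grip": the closure, from -1 (fully open) to 1 (shut). A call has 1 to 12 rows; each row shifts and turns the commanded pose from where the row before left it, along the tool's axes as they then stand; what a row does not reach is not made up. A row lasts 1/10 s, in which the tool goes at most 50 mm and 8.59 degrees, less where a joint would pass 70% of its speed; a pose out of reach is approached as far as the arm can. A call is refused whole if a number of a shift passes 0.05 or a number of a turn 8.59, either way. A call with a gripper value outside its range is refused whole. The fingers move at their own pace and stop on an object; "force" is the grip in N (left out, the last holds). Time passes only in rows, so rows that do not move let the fingers close. It gives the time, the measured TCP pose, the force, the opening and the grip force at its end, in the units of the state.
- r.observe(): the state, without advancing time (a new reading comes with each control period).
- r.read_camera(name): name is "scene" or "side" or "wrist"; returns (picture, depth): 480x640x3 uint8, blue, green, red; 480x640 float32, m along the optical axis (not along the pixel's ray), 0 where there is no reading.
- r.calibration(name): a dict with "fx", "fy", "cx", "cy" (pixels), "world_from_camera" (4x4, takes a point from camera to world coordinates). Camera axes: x right, y up, looking along -z (the intrinsics and any distortion apply to the point x, -y, -z); pixel columns grow to the right and rows downward; lengths in m; the calibration is good to about 2 mm. The wrist camera is an equidistant fisheye: a pixel r from the principal point sees the ray r / f radians off the axis. A picture is of the moment at which its call begins: read the wrist's pose just before it. calibration takes no time and is no camera call; for the wrist camera it gives the pose at the moment of the call.
- r.sign_off(): hands the job in; it is judged then, once.
Trained networks look in the newest picture that a camera, given by its name, has taken for a name from the list of things; names that differ only in an ending like _2 or _b are one class to them, and where a whole thing is asked for, a point or a joint stands for the part that bears it (a point fixed in the world has none). Each returns a list of dicts, best first, with "conf" (0 to 1); they miss things now and then, are a little off and sometimes report something else, mostly with a low value. They report only what shows in the picture. A call takes as long as a camera call. They do not tell look-alikes from the thing itself.
- r.cut_out(camera, query): "mask" (480x640 bool, what is visible of it) and "xy" ([column, row] in pixels, amid what is visible of it).
The state is a dict: "clock": time; "q": joint angles; "qvel": joint speeds; "joint_efforts": joint torques, N m; "tcp_pos": TCP position; "tcp_rot": TCP orientation; "contact_force": force on the tool from outside, world axes, zero at the start; "ft_torque": the same for the moment, N m; "opening": finger opening in m; "gripper_force": force on a finger pad.
Only numpy, scipy, OpenCV 4.12 (cv2) and the standard library are available. Lean on these libraries where they do the work, as an engineer would, in place of code of your own. Each camera call takes 0.05 s, during which the arm holds its last target. There are 200 camera calls.

## Working session

There is one attempt and no reset: what is moved stays moved. The work goes in short steps, Python scripts to look and compute and a tool call to move; the robot and the scene stay as the last step left them, time stands still between calls to the robot, and variables do not carry over. Pictures are saved under pics/ and viewed, at most 10 in all, crops included, and the job is handed in when it is done.

Besides the shell and the picture viewer there is one more tool, called after "Emit:" as name(argument=value, ...) on one line, values as JSON. drive_tool: Moves the arm, as the interface text tells. Its arguments: {"type":"object","properties":{"rotation":{"type":"array","items":{"type":"array","items":{"type":"number"}}},"travel":{"type":"array","items":{"type":"array","items":{"type":"number"}}},"grip":{"type":"array","items":{"type":"number"}},"force":{"type":"number"}},"required":["rotation","travel","grip"]}

```bash
mkdir -p pics; ls
cat > h.py <<'E'
import numpy as np, cv2
from cell import r
def cloud(cam,depth):
    c=r.calibration(cam); T=np.array(c["world_from_camera"])
    v,u=np.mgrid[0:480,0:640]; x=(u-c["cx"])/c["fx"]; y=(v-c["cy"])/c["fy"]
    if cam=="wrist":
        rr=np.hypot(x,y)+1e-9; k=np.tan(rr)/rr; x,y=x*k,y*k
    P=np.stack([x*depth,-y*depth,-depth],-1)
    return P@T[:3,:3].T+T[:3,3]
E
python3 - <<'E'
from h import *
for cam in ["scene","side"]:
    im,d=r.read_camera(cam); cv2.imwrite(f"pics/{cam}0.png",im); np.savez(f"{cam}0.npz",im=im,P=cloud(cam,d),d=d)
    P=cloud(cam,d)
    for n in ["purple","green","stand","jaw_knob","jaw","pot1","stapler","bottle","labels","tipbox"]:
        for o in r.cut_out(cam,n)[:3]:
            m=o["mask"]&(d>0); 
            if m.sum()>10: print(cam,n,round(o["conf"],2),np.round(o["xy"]),m.sum(),np.round(np.median(P[m],0),3),np.round(np.percentile(P[m],[3,97],axis=0),3).tolist())
E
```

```text
pics
scene purple 0.98 [282. 204.] 657 [ 0.434 -0.205  0.017] [[0.386, -0.238, 0.001], [0.478, -0.176, 0.021]]
scene purple 0.95 [232. 193.] 621 [ 0.47  -0.344  0.017] [[0.433, -0.395, 0.002], [0.505, -0.301, 0.021]]
scene purple 0.78 [230. 237.] 726 [ 0.602 -0.253  0.017] [[0.555, -0.291, 0.003], [0.645, -0.218, 0.021]]
scene green 0.91 [289. 248.] 718 [ 0.546 -0.096  0.017] [[0.502, -0.129, 0.008], [0.59, -0.062, 0.021]]
scene stand 0.79 [374. 315.] 3702 [0.6   0.187 0.013] [[0.543, 0.074, 0.004], [0.644, 0.29, 0.069]]
scene jaw_knob 0.73 [381. 314.] 1041 [0.603 0.194 0.051] [[0.564, 0.153, 0.012], [0.625, 0.23, 0.088]]
scene jaw 0.8 [382. 318.] 1032 [0.602 0.196 0.051] [[0.562, 0.154, 0.012], [0.625, 0.231, 0.088]]
scene pot1 0.74 [248. 311.] 402 [ 0.748 -0.075  0.035] [[0.725, -0.1, 0.007], [0.769, -0.057, 0.038]]
scene pot1 0.7 [210. 277.] 433 [ 0.731 -0.217  0.034] [[0.705, -0.244, 0.003], [0.751, -0.198, 0.039]]
scene pot1 0.65 [379. 317.] 1009 [0.603 0.194 0.051] [[0.564, 0.154, 0.016], [0.626, 0.229, 0.088]]
scene stapler 0.96 [205. 150.] 831 [ 0.411 -0.5    0.039] [[0.388, 
[... 1601 characters left out ...]
6 [300. 311.] 777 [0.584 0.21  0.051] [[0.555, 0.155, 0.015], [0.621, 0.231, 0.089]]
side pot1 0.84 [269. 239.] 272 [ 0.738 -0.073  0.034] [[0.717, -0.106, 0.004], [0.762, -0.056, 0.041]]
side pot1 0.75 [290. 212.] 248 [ 0.72  -0.214  0.034] [[0.699, -0.256, 0.003], [0.745, -0.198, 0.041]]
side stapler 0.74 [398. 172.] 361 [ 0.396 -0.477  0.048] [[0.376, -0.579, 0.004], [0.419, -0.434, 0.057]]
side bottle 0.8 [330. 169.] 286 [ 0.622 -0.449  0.055] [[0.604, -0.465, 0.01], [0.646, -0.437, 0.101]]
side labels 0.72 [362. 425.] 563 [0.365 0.461 0.024] [[0.337, 0.426, 0.002], [0.392, 0.485, 0.029]]
side tipbox 0.56 [252. 385.] 1613 [0.626 0.464 0.065] [[0.572, 0.428, 0.027], [0.689, 0.497, 0.069]]
```

Run:
```python
from h import *
im=np.load("scene0.npz")["im"]
c=im[130:360,150:450]; cv2.imwrite("pics/crop0.png",cv2.resize(c,(780,598),interpolation=cv2.INTER_CUBIC))
for n in ["scene","side"]: print(np.round(r.calibration(n)["world_from_camera"],3))
```

```text
[[-0.536 -0.709  0.459  1.061]
 [ 0.844 -0.454  0.285  0.305]
 [ 0.006  0.54   0.842  1.04 ]
 [ 0.     0.     0.     1.   ]]
[[-0.976  0.149 -0.16   0.313]
 [-0.219 -0.667  0.713  1.095]
 [-0.     0.73   0.683  1.13 ]
 [ 0.     0.     0.     1.   ]]
```

View pics/crop0.png

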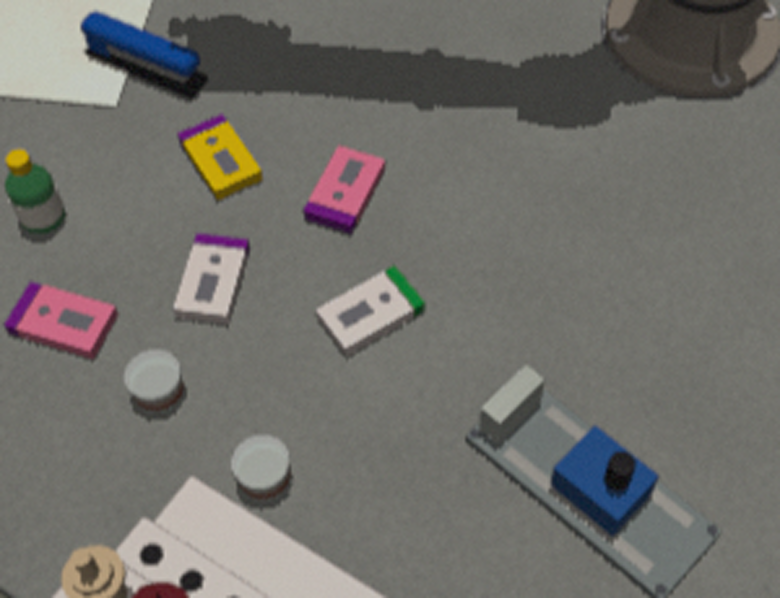

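View pics/scene0.png

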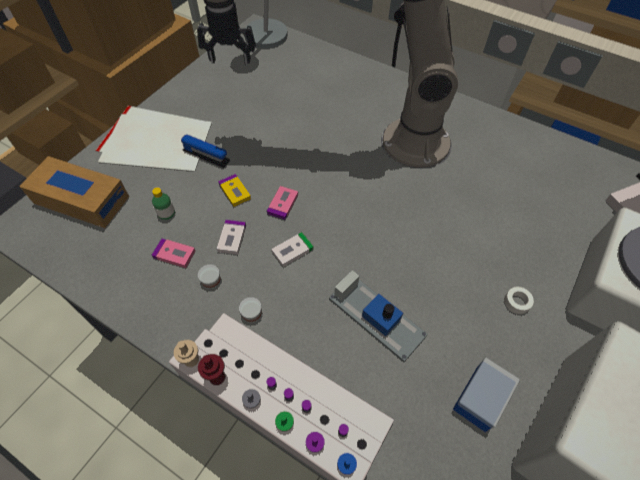

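The scene picture shows the candidates at yellow (235,190), pink (283,202), pink (174,252) and white with a purple cap (231,236). The white one at (231,236) fits the description, and the crop confirms a white body with its purple cap towards the robot. The green-capped cassette is at (291,248). In the stand, the fixed jaw is at (346,284) and the blue jaw with its knob at (385,312).

```bash
cat >> h.py <<'E'
def fit(P,zlo,zhi,xr,yr,name):
    m=(P[...,2]>zlo)&(P[...,2]<zhi)&(P[...,0]>xr[0])&(P[...,0]<xr[1])&(P[...,1]>yr[0])&(P[...,1]<yr[1])
    n,l,s,_=cv2.connectedComponentsWithStats(m.astype(np.uint8))
    if n<2: print(name,"none"); return
    m=l==1+np.argmax(s[1:,4])
    p=(P[m][:,:2]*1000).astype(np.float32); c,wh,a=cv2.minAreaRect(p)
    print(name,m.sum(),"c",np.round(c,1),"wh",np.round(wh,1),"ang",round(a,1),"z",np.round(np.median(P[m][:,2]),4), "mean",np.round(p.mean(0),1))
E
python3 - <<'E'
from h import *
for cam in ["scene","side"]:
    P=np.load(cam+"0.npz")["P"]
    print(cam); fit(P,.0125,.026,(.53,.66),(-.31,-.2),"purple")
    fit(P,.05,.066,(.5,.68),(.03,.13),"fixedjaw")
    fit(P,.045,.06,(.5,.68),(.14,.26),"blue")
    fit(P,.078,.095,(.5,.68),(.12,.28),"knob")
    fit(P,.007,.1,(.5,.68),(.03,.33),"stand")
    fit(P,.06,.075,(.5,.75),(.4,.55),"tipbox")
    print("bench z",np.median(P[(abs(P[...,0]-.5)<.03)&(abs(P[...,1])<.04)],0))
print({k:np.round(v,3).tolist() for k,v in r.observe().items()})
print(np.round(r.calibration("wrist")["world_from_camera"],3))
E
```

```text
scene
purple 648 c [ 597.7 -256.8] wh [97.8 57.9] ang 24.1 z 0.0171 mean [ 599.  -255.6]
fixedjaw 253 c [571.1  82.6] wh [24.6 65.8] ang 79.6 z 0.0562 mean [572.1  83.2]
blue 661 c [591.3 192. ] wh [75.5 62.4] ang 79.9 z 0.0512 mean [595.2 190.4]
knob 94 c [594.6 204.2] wh [22.6 22.6] ang 72.7 z 0.087 mean [595.6 204.7]
stand 3529 c [589.9 179.9] wh [235.6  92.6] ang 79.3 z 0.0133 mean [596.9 183.4]
tipbox 2286 c [637.6 467.5] wh [ 82.4 124.2] ang 85.1 z 0.0646 mean [639.7 467.5]
bench z [ 5.00806753e-01 -2.56513504e-04 -5.83673142e-04]
side
purple 355 c [ 592.2 -256.6] wh [96.  64.4] ang 22.8 z 0.0186 mean [ 592.  -255.5]
fixedjaw 190 c [567.2  81.8] wh [30.9 65.6] ang 80.3 z 0.0567 mean [565.2  84.2]
blue 418 c [587.4 191.1] wh [79.3 62.7] ang 79.3 z 0.0522 mean [584.3 196.2]
knob 70 c [590.4 203.6] wh [21.  28.3] ang 15.0 z 0.0878 mean [589.4 206.2]
stand 2502 c [585.1 179.7] wh [238.1  92.2] ang 79.0 z 0.0157 mean [580.8 187.6]
tipbox 1473 c [632.9 462.5] wh [ 77.6 123.1] ang 85.4 z 0.0652 mean [631.7 463.5]
bench z [ 4.99186026e-01 -1.30377642e-04  9.37156990e-04]
{'clock': 1.1, 'q': [60.637, 17.814, 0.803, 86.6, -0.254, 75.585, -1.558], 'qvel': [0.003, -0.049, 0.129, -0.014, -0.001, -0.033, 0.027], 'joint_efforts': [0.0, -37.982, 0.146, -23.087, 0.012, 0.002, -0.0], 'tcp_pos': [0.25, -0.49, 0.231], 'tcp_rot': [[0.891, 0.454, 0.0], [0.454, -0.891, -0.0], [0.0, 0.0, -1.0]], 'contact_force': [0.623, -0.749, 0.207], 'ft_torque': [-0.048, -0.037, -0.012], 'gripper_force': 0.0, 'opening': 0.086}
[[ 0.455  0.845  0.282  0.323]
 [-0.89   0.432  0.144 -0.453]
 [-0.    -0.317  0.949  0.374]
 [ 0.     0.     0.     1.   ]]
```

The measurements agree between the two views:

| Item | Position (mm) | Angle | Height (mm) |
|---|---|---|---|
| Purple cassette | (595, -257) | Axis at 23.5° | 17–18.5 (expected 18) |
| Stand origin | (571, 94) | x at 79.5° | – |
| Knob | – | – | 87.5 (expected 88) |
| Jaw gap | about 62 | – | – |

I'll move above the cassette and look with the wrist camera.

Emit:
drive_tool(rotation=[[0, 0, 0], [0, 0, 0], [0, 0, 0], [0, 0, 0], [0, 0, 0], [0, 0, 0], [0, 0, 0], [0, 0, 0], [0, 0, 0], [0, 0, 0]], travel=[[0.037, -0.0053, 0], [0.037, -0.0053, 0], [0.037, -0.0053, 0], [0.037, -0.0053, 0], [0.037, -0.0053, 0], [0.037, -0.0053, 0], [0.037, -0.0053, 0], [0.037, -0.0053, 0], [0.037, -0.0053, 0], [0.037, -0.0053, 0]], grip=[-1, -1, -1, -1, -1, -1, -1, -1, -1, -1])

```text
clock: 2.1
tcp_pos: [0.5563, -0.2742, 0.2313]
tcp_rot: [[0.891, 0.453, 0.0], [0.453, -0.891, -0.0], [-0.0, 0.0, -1.0]]
contact_force: [0.5, -0.9, 0.2]
opening: 0.0854
gripper_force: 0.0
```

Emit:
drive_tool(rotation=[[0, 0, -8.4], [0, 0, -8.4], [0, 0, -8.4], [0, 0, -8.4], [0, 0, -8.4], [0, 0, -8.4], [0, 0, -8.4], [0, 0, -8.4], [0, 0, -8.4], [0, 0, -8.4], [0, 0, -8.4]], travel=[[0, 0, 0], [0, 0, 0], [0, 0, 0], [0, 0, 0], [0, 0, 0], [0, 0, 0], [0, 0, 0], [0, 0, 0], [0, 0, 0], [0, 0, 0], [0, 0, 0]], grip=[-1, -1, -1, -1, -1, -1, -1, -1, -1, -1, -1])

```text
clock: 3.2
tcp_pos: [0.5551, -0.2753, 0.2312]
tcp_rot: [[-0.496, 0.869, -0.0], [0.869, 0.496, -0.0], [0.0, -0.0, -1.0]]
contact_force: [0.4, 0.4, 0.3]
opening: 0.0855
gripper_force: 0.0
```

Emit:
drive_tool(rotation=[[0, 0, -8.4], [0, 0, -8.4], [0, 0, -8.4], [0, 0, -8.4], [0, 0, -8.4], [0, 0, -8.4], [0, 0, -8.4], [0, 0, -8.4], [0, 0, -8.4], [0, 0, -8.4], [0, 0, 0], [0, 0, 0]], travel=[[0, 0, 0], [0, 0, 0], [0, 0, 0], [0, 0, 0], [0, 0, 0], [0, 0, 0], [0, 0, 0], [0, 0, 0], [0, 0, 0], [0, 0, 0], [0, 0, 0], [0, 0, 0]], grip=[-1, -1, -1, -1, -1, -1, -1, -1, -1, -1, -1, -1])

```text
clock: 4.4
tcp_pos: [0.5551, -0.2753, 0.2312]
tcp_rot: [[-0.919, -0.394, -0.0], [-0.394, 0.919, 0.0], [0.0, 0.0, -1.0]]
contact_force: [-0.0, 0.4, -0.8]
opening: 0.0855
gripper_force: 0.0
```

Run:
```python
from h import *
o=r.observe(); print({k:np.round(o[k],3).tolist() for k in ["clock","q","tcp_pos","tcp_rot","contact_force"]})
im,d=r.read_camera("wrist"); P=cloud("wrist",d); cv2.imwrite("pics/w1.png",im); np.savez("w1.npz",im=im,P=P)
fit(P,.0125,.026,(.53,.66),(-.32,-.19),"purple")
for c in r.cut_out("wrist","purple")[:4]:
    m=c["mask"]&(d>0); print(c["conf"],c["xy"],np.round(np.median(P[m],0),3))
m=(P[...,2]>.005)&(abs(P[...,0]-.595)<.07)&(abs(P[...,1]+.257)<.065)
h=cv2.cvtColor(im,cv2.COLOR_BGR2HSV); pm=m&(h[...,0]>125)&(h[...,0]<165)&(h[...,1]>90)
print("cap px",pm.sum(),np.round(P[pm].mean(0),3) if pm.any() else None)
```

```text
{'clock': 4.4, 'q': [51.107, 32.181, -43.516, 73.379, 21.695, 82.657, 122.591], 'tcp_pos': [0.555, -0.275, 0.231], 'tcp_rot': [[-0.919, -0.394, -0.0], [-0.394, 0.919, 0.0], [0.0, 0.0, -1.0]], 'contact_force': [-0.012, 0.428, -0.787]}
purple 4901 c [ 594.9 -258.7] wh [96.4 56. ] ang 24.1 z 0.0182 mean [ 592.5 -259.7]
0.91 [426.1, 107.5] [ 0.428 -0.213  0.018]
0.83 [315.3, 236.7] [ 0.59  -0.26   0.018]
0.78 [194.9, 294.9] [ 0.706 -0.356  0.018]
0.69 [279.4, 81.3] [ 0.464 -0.351  0.018]
cap px 919 [ 0.555 -0.275  0.046]
```

View pics/w1.png

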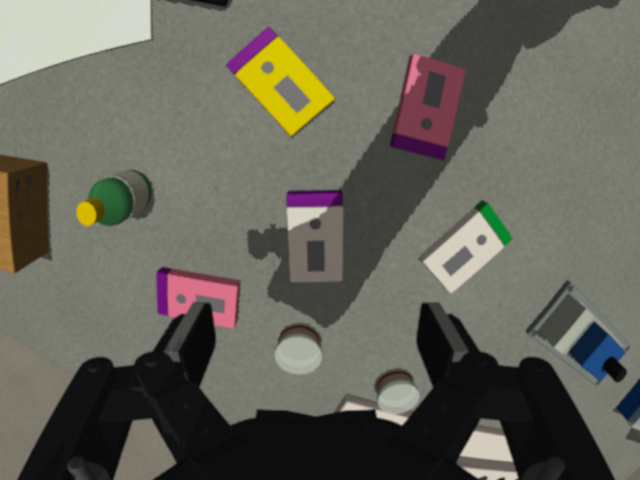

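The wrist view shows the white, purple-capped cassette at (315,237), with its cap at (315,199). The wrist fit gives centre (594.9, -258.7) mm and axis 24.1°, measuring 96.4 x 56 mm with its top at 18.2 mm. Next is a pre-grasp tilted 30°.

Emit:
drive_tool(rotation=[[0, 0, 0], [0, 0, 0], [0, 0, 0], [0, 0, 0], [0, 0, -0.9], [0, -7.5, 0], [0, -7.5, 0], [0, -7.5, 0], [0, -7.5, 0], [0, 0, 0], [0, 0, 0]], travel=[[0.006, -0.0004, 0.039], [0.006, -0.0004, 0.039], [0.006, -0.0004, 0.039], [0.006, -0.0004, 0.039], [0, 0, 0], [0, 0, 0], [0, 0, 0], [0, 0, 0], [0, 0, 0], [0, 0, 0], [0, 0, 0]], grip=[-1, -1, -1, -1, -1, -1, -1, -1, -1, -1, -1])

```text
clock: 5.6
tcp_pos: [0.5337, -0.2886, 0.0765]
tcp_rot: [[-0.791, -0.407, 0.457], [-0.353, 0.913, 0.203], [-0.5, -0.001, -0.866]]
contact_force: [0.5, -0.2, 0.5]
opening: 0.0854
gripper_force: 0.0
```

Run:
```python
from h import *
o=r.observe(); print({k:np.round(o[k],3).tolist() for k in ["clock","q","tcp_pos","tcp_rot","contact_force"]})
R=np.array(o["tcp_rot"]); print("delta tool",R.T@(np.array([.5703,-.2697,.005])-o["tcp_pos"]))
```

```text
{'clock': 5.6, 'q': [83.857, 39.734, -57.969, 104.974, 11.562, 35.85, 143.201], 'tcp_pos': [0.534, -0.289, 0.077], 'tcp_rot': [[-0.791, -0.407, 0.457], [-0.353, 0.913, 0.203], [-0.5, -0.001, -0.866]], 'contact_force': [0.499, -0.241, 0.503]}
delta tool [0.00017264 0.00240809 0.08246774]
```

Emit:
drive_tool(rotation=[[0, 0, 0], [0, 0, 0], [0, 0, 0], [0, 0, 0], [0, 0, 0], [0, 0, 0]], travel=[[0, 0.0024, 0.02], [0, 0, 0.02], [0, 0, 0.02], [0, 0, 0.015], [0, 0, 0.007], [0, 0, 0]], grip=[-1, -1, -1, -1, -1, -1])

```text
clock: 6.2
tcp_pos: [0.5724, -0.2648, 0.0052]
tcp_rot: [[-0.787, -0.415, 0.456], [-0.36, 0.91, 0.207], [-0.5, -0.001, -0.866]]
contact_force: [-0.2, -0.1, -0.3]
opening: 0.0854
gripper_force: 0.0
```

Emit:
drive_tool(rotation=[[0, 0, 0], [0, 0, 0], [0, 0, 0], [0, 0, 0], [0, 0, 0], [0, 0, 0], [0, 0, 0], [0, 0, 0]], travel=[[0, 0, 0], [0, 0, 0], [0, 0, 0], [0, 0, 0], [0, 0, 0], [0, 0, 0], [0, 0, 0], [0, 0, 0]], grip=[0.1, 0.4, 0.7, 1, 1, 1, 1, 1], force=45)

```text
clock: 7.0
tcp_pos: [0.5709, -0.268, 0.0057]
tcp_rot: [[-0.789, -0.41, 0.458], [-0.356, 0.912, 0.204], [-0.501, -0.002, -0.865]]
contact_force: [-2.0, -0.2, 6.6]
opening: 0.0547
gripper_force: 47.8
```

Run:
```python
from h import *
o=r.observe(); print({k:np.round(o[k],3).tolist() for k in ["clock","q","tcp_pos","contact_force","opening","gripper_force"]})
im,d=r.read_camera("wrist"); P=cloud("wrist",d)
cv2.imwrite("pics/w2.png",im); fit(P,.0125,.026,(.53,.66),(-.32,-.19),"purple")
```

```text
{'clock': 7.0, 'q': [74.176, 45.371, -50.597, 105.283, 15.527, 27.159, 139.573], 'tcp_pos': [0.571, -0.268, 0.006], 'contact_force': [-2.03, -0.231, 6.558], 'opening': 0.055, 'gripper_force': 47.797}
purple 12843 c [ 593.6 -257.8] wh [98.6 82.1] ang 23.9 z 0.0181 mean [ 576.  -265.8]
```

View pics/w2.png

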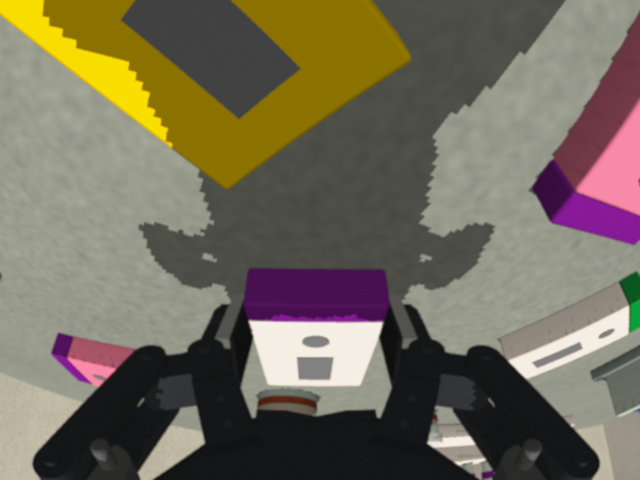

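The wrist view shows the cap end at (315,295) held squarely between the pads, gripping at 48 N. Next I'll work out the lift, the turn and the target pose.

```bash
cat > plan.py <<'E'
from h import *
from scipy.spatial.transform import Rotation as Ro
A=np.radians(24.0); xc=-np.array([np.cos(A),np.sin(A),0]); zc=np.array([0,0,1.]); yc=np.cross(zc,xc)
Rg=np.array([[-.789,-.41,.458],[-.356,.912,.204],[-.501,-.002,-.865]]); u,_,v=np.linalg.svd(Rg); Rg=u@v
tg=np.array([.571,-.268,.0057]); C=np.stack([xc,yc,zc],1); cp=np.array([.5945,-.2583,0])
CT=C.T@Rg; ct=C.T@(tg-cp)           # tool in cassette frame
S=np.radians(79.3); xs=np.array([np.cos(S),np.sin(S),0]); ys=np.array([-xs[1],xs[0],0]); so=np.array([.5713,.0938,0])
def place(x,y,zfoot):                # cassette upright: x up, z -> -xs ; foot centre at (x,y,zfoot)
    Cw=np.stack([[0,0,1.],np.cross(-xs,[0,0,1.]),-xs],1)
    foot=so+x*xs+y*ys+np.array([0,0,zfoot]); org=foot-Cw@np.array([-.048,0,.009])
    return Cw@CT, org+Cw@ct
E
python3 - <<'E'
from plan import *
Rt,pt=place(.014,0,.012); print(np.round(Rt,3),np.round(pt,4), "ct",np.round(ct,4))
o=r.observe(); R=np.array(o["tcp_rot"])
print("lift+travel tool", np.round(R.T@np.array([0,0,.18]),4), np.round(R.T@np.array([-.02,.27,.1]),4))
print("rotvec",np.round(Ro.from_matrix(R.T@Rt).as_rotvec(degrees=True),2))
E
```

```text
[[ 0.089  0.983  0.161]
 [ 0.493 -0.184  0.85 ]
 [ 0.865  0.004 -0.501]] [0.5752 0.1107 0.0854] ct [ 0.0254 -0.0007  0.0057]
lift+travel tool [-0.0902 -0.0003 -0.1558] [-0.1304  0.2543 -0.0406]
rotvec [-34.41  49.06 128.38]
```

Emit:
drive_tool(rotation=[[0, 0, 0], [0, 0, 0], [0, 0, 0], [0, 0, 0], [0, 0, 0], [0, 0, 0]], travel=[[-0.005, 0, -0.009], [-0.015, 0, -0.026], [-0.02, 0, -0.0346], [-0.02, 0, -0.0346], [-0.02, 0, -0.0346], [-0.01, 0, -0.017]], grip=[1, 1, 1, 1, 1, 1], force=60)

```text
clock: 7.65
tcp_pos: [0.5716, -0.2672, 0.1886]
tcp_rot: [[-0.787, -0.411, 0.459], [-0.358, 0.912, 0.203], [-0.502, -0.005, -0.865]]
contact_force: [0.2, 0.1, -0.5]
opening: 0.0544
gripper_force: 64.6
```

Emit:
drive_tool(rotation=[[0, 0, 0], [0, 0, 0], [0, 0, 0], [0, 0, 0], [0, 0, 0], [0, 0, 0], [0, 0, 0], [0, 0, 0], [0, 0, 0], [0, 0, 0]], travel=[[-0.013, 0.0254, -0.004], [-0.013, 0.0254, -0.004], [-0.013, 0.0254, -0.004], [-0.013, 0.0254, -0.004], [-0.013, 0.0254, -0.004], [-0.013, 0.0254, -0.004], [-0.013, 0.0254, -0.004], [-0.013, 0.0254, -0.004], [-0.013, 0.0254, -0.004], [-0.013, 0.0254, -0.004]], grip=[1, 1, 1, 1, 1, 1, 1, 1, 1, 1])

```text
clock: 8.65
tcp_pos: [0.549, 0.0043, 0.2833]
tcp_rot: [[-0.79, -0.412, 0.453], [-0.357, 0.911, 0.205], [-0.498, 0.0, -0.867]]
contact_force: [0.7, 0.5, -1.1]
opening: 0.0544
gripper_force: 64.5
```

Run:
```python
from plan import *
o=r.observe(); R=np.array(o["tcp_rot"]); print({k:np.round(o[k],3).tolist() for k in ["clock","q","tcp_pos","opening","gripper_force"]})
Rt,pt=place(.014,0,.012); rv=Ro.from_matrix(R.T@Rt).as_rotvec(degrees=True)
print(np.round(rv,2), np.round(rv/18,2))
for f in [0,.25,.5,.75,1]: 
    M=R@Ro.from_rotvec(rv*f,degrees=True).as_matrix(); print(f,np.round(M[:,2],2),"foot rel",np.round(M@CT.T@(np.array([-.048,0,.009])-ct),3))
```

```text
{'clock': 8.65, 'q': [79.215, 1.658, -71.22, 106.566, -18.808, 48.777, 132.127], 'tcp_pos': [0.549, 0.004, 0.283], 'opening': 0.054, 'gripper_force': 64.521}
[-34.61  48.75 128.37] [-1.92  2.71  7.13]
0 [ 0.45  0.21 -0.87] foot rel [0.067 0.029 0.003]
0.25 [ 0.23  0.32 -0.92] foot rel [ 0.071  0.002 -0.018]
0.5 [ 0.08  0.52 -0.85] foot rel [ 0.057 -0.016 -0.044]
0.75 [ 0.05  0.72 -0.69] foot rel [ 0.029 -0.018 -0.065]
1 [ 0.16  0.85 -0.5 ] foot rel [-0.001 -0.003 -0.073]
```

Emit:
drive_tool(rotation=[[-1.92, 2.71, 7.13], [-1.92, 2.71, 7.13], [-1.92, 2.71, 7.13]], travel=[[0, 0, 0], [0, 0, 0], [0, 0, 0]], grip=[1, 1, 1])

```text
clock: 8.95
tcp_pos: [0.5491, 0.0033, 0.2839]
tcp_rot: [[-0.944, -0.129, 0.305], [-0.044, 0.962, 0.27], [-0.328, 0.241, -0.913]]
contact_force: [0.2, 0.6, -0.6]
opening: 0.0544
gripper_force: 64.5
```

```bash
python3 -c "
from plan import *
o=r.observe();print(np.round(o['q'],1),np.round(o['qvel'],1))"
```

```text
[ 65.9  13.2 -65.4  97.5  -5.3  59.5 100.1] [-42.2  31.   28.7 -29.8  18.3  38.9 -83.6]
```

Joint 3 is relaxing, so I'll continue the turn.

Emit:
drive_tool(rotation=[[-1.92, 2.71, 7.13], [-1.92, 2.71, 7.13], [-1.92, 2.71, 7.13], [-1.92, 2.71, 7.13], [-1.92, 2.71, 7.13], [-1.92, 2.71, 7.13], [-1.92, 2.71, 7.13], [-1.92, 2.71, 7.13], [0, 0, 0]], travel=[[0, 0, 0], [0, 0, 0], [0, 0, 0], [0, 0, 0], [0, 0, 0], [0, 0, 0], [0, 0, 0], [0, 0, 0], [0, 0, 0]], grip=[1, 1, 1, 1, 1, 1, 1, 1, 1])

```text
clock: 9.85
tcp_pos: [0.5496, 0.0, 0.2817]
tcp_rot: [[-0.688, 0.724, 0.051], [0.596, 0.524, 0.608], [0.413, 0.449, -0.792]]
contact_force: [-0.7, -0.5, -1.0]
opening: 0.0543
gripper_force: 64.5
```

```bash
python3 -c "
from plan import *
o=r.observe();print(np.round(o['q'],1),np.round(o['qvel'],1))
Rt,pt=place(.014,0,.012); rv=Ro.from_matrix(np.array(o['tcp_rot']).T@Rt).as_rotvec(degrees=True);print(rv,rv/7)"
```

```text
[ 54.6  29.7 -50.6  83.4 -15.3  79.1  53.4] [-0.2 -1.9 -2.5  0.2  0.5 -0.6  3.6]
[-13.53421235  19.21614496  50.38580257] [-1.93345891  2.74516357  7.1979718 ]
```

Emit:
drive_tool(rotation=[[-1.93, 2.74, 7.2], [-1.93, 2.74, 7.2], [-1.93, 2.74, 7.2], [-1.93, 2.74, 7.2], [-1.93, 2.74, 7.2], [-1.93, 2.74, 7.2], [-1.93, 2.74, 7.2], [0, 0, 0]], travel=[[0, 0, 0], [0, 0, 0], [0, 0, 0], [0, 0, 0], [0, 0, 0], [0, 0, 0], [0, 0, 0], [0, 0, 0]], grip=[1, 1, 1, 1, 1, 1, 1, 1])

```text
clock: 10.65
tcp_pos: [0.5485, 0.0018, 0.2821]
tcp_rot: [[0.086, 0.984, 0.159], [0.495, -0.181, 0.85], [0.864, 0.006, -0.503]]
contact_force: [-0.7, -0.8, -1.4]
opening: 0.0543
gripper_force: 64.6
```

Run:
```python
from plan import *
o=r.observe();print(np.round(o['q'],1),np.round(o['qvel'],1))
Rt,pt=place(.016,0,.06); R=np.array(o['tcp_rot']);rv=Ro.from_matrix(R.T@Rt).as_rotvec(degrees=True);print(rv,pt,o["tcp_pos"])
im,d=r.read_camera("wrist"); P=cloud("wrist",d); cv2.imwrite("pics/w3.png",im); np.savez("w3.npz",im=im,P=P)
for c in ["scene","side"]:
    im,d=r.read_camera(c); np.savez(c+"3.npz",im=im,P=cloud(c,d))
    if c=="scene": cv2.imwrite("pics/s3.png",cv2.resize(im[150:380,280:500],(765,600)))
    P=cloud(c,d)
    fit(P,.05,.066,(.5,.68),(.03,.13),"fixedjaw"); fit(P,.007,.1,(.5,.68),(.03,.33),"stand")
```

```text
[ 60.2  34.  -43.8  91.1 -37.   77.8  22.1] [-1.1 -0.5 -1.8 -2.6  0.9  0.7  2.5]
[-0.09843618  0.10693145  0.1826992 ] [0.57556817 0.11263503 0.13341366] [0.54854747 0.00182772 0.28213292]
fixedjaw 254 c [571.  83.] wh [25.2 64.1] ang 79.0 z 0.0561 mean [571.7  83.2]
stand 3517 c [589.7 180.1] wh [234.9  92.5] ang 79.0 z 0.0134 mean [596.7 183.2]
fixedjaw 186 c [566.7  83.2] wh [29.5 64.5] ang 77.5 z 0.057 mean [564.9  83.9]
stand 2512 c [585.1 180.3] wh [236.5  93. ] ang 78.8 z 0.0159 mean [580.8 187.9]
```

View pics/s3.png

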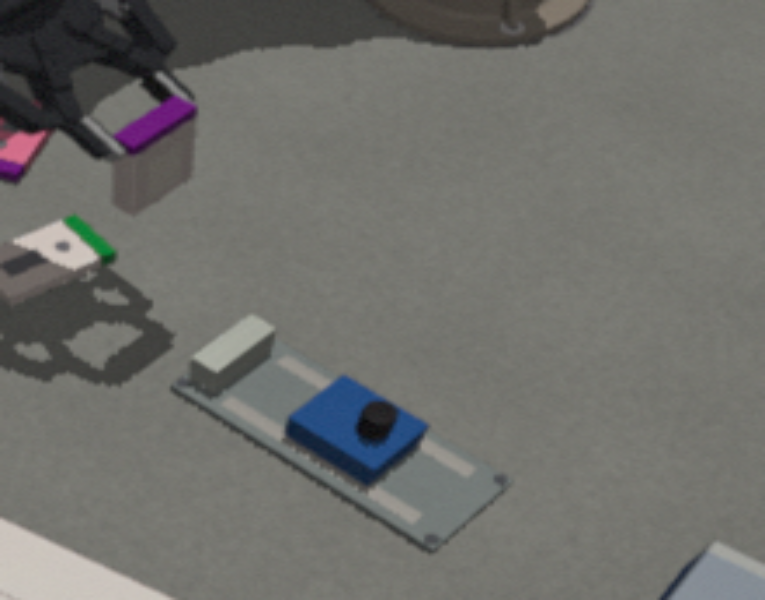

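View pics/w3.png

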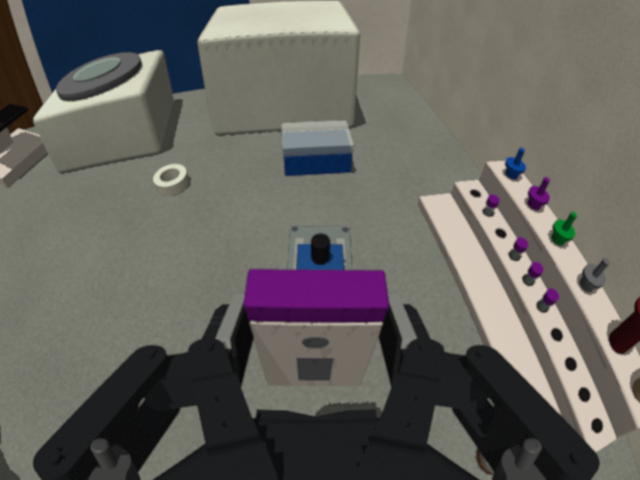

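The scene crop shows the cassette upright, cap up at (155,125), with the stand at (340,430). The wrist view shows the cap square between the fingers at (315,295), with the stand straight ahead at (320,255). I'll compare the held cassette as the fixed cameras see it with my grasp model, to take out camera bias.

Run:
```python
from plan import *
o=r.observe(); R=np.array(o["tcp_rot"]); p=np.array(o["tcp_pos"]); Cw=R@CT.T; org=p-Cw@ct
cap=org+Cw@np.array([.048,0,.009]); print("pred cap",np.round(cap,4),"face dir",np.degrees(np.arctan2(Cw[1,2],Cw[0,2])))
for c in ["scene","side"]:
    f=np.load(c+"3.npz"); P,im=f["P"],f["im"]; h=cv2.cvtColor(im,cv2.COLOR_BGR2HSV)
    m=(h[...,0]>125)&(h[...,0]<165)&(h[...,1]>80)&(np.linalg.norm(P-cap,axis=-1)<.05)
    q=P[m]; print(c,m.sum(),"zmax",np.percentile(q[:,2],[50,90,97]))
    t=q[q[:,2]>np.percentile(q[:,2],90)-.006]
    cc,wh,a=cv2.minAreaRect((t[:,:2]*1000).astype(np.float32)); print(np.round(cc,1),np.round(wh,1),a,len(t))
# stand in wrist view
P=np.load("w3.npz")["P"]; fit(P,.045,.06,(.5,.68),(.14,.26),"blue"); fit(P,.075,.095,(.5,.68),(.12,.28),"knob"); fit(P,.007,.1,(.5,.68),(.06,.33),"stand")
```

```text
pred cap [5.487e-01 5.000e-04 3.074e-01] face dir -100.31819464446299
scene 245 zmax [0.30401622 0.30596457 0.30665083]
[550.3   1.3] [22.2 58.9] 85.27969360351562 217
side 143 zmax [0.30461532 0.30814668 0.30962446]
[547.2   2.7] [20.5 53.7] 77.49298095703125 96
blue 884 c [593.2 206.7] wh [42.3 59.3] ang 79.3 z 0.0533 mean [592.3 203.2]
knob 358 c [593.1 202. ] wh [22.6 23.2] ang 81.3 z 0.0886 mean [592.3 199.5]
stand 2680 c [599.7 240.3] wh [110.7  89.8] ang 79.3 z 0.052 mean [597.5 231.6]
```

```bash
sed -i 's/so=np.array(\[.5713,.0938,0\])/so=np.array([.5713,.0922,0])/' plan.py
python3 - <<'E'
from plan import *
o=r.observe(); R=np.array(o["tcp_rot"]); p=np.array(o["tcp_pos"])
Rt,pt=place(.0135,0,.08); print(pt,np.round(R.T@(pt-p),4), "down unit",np.round(R.T@[0,0,-1],3), Ro.from_matrix(R.T@Rt).as_rotvec(degrees=True))
E
```

```text
[0.575104   0.1085785  0.15341366] [-0.0596  0.0045  0.1592] down unit [-0.865 -0.011  0.502] [-0.11168677  0.05421414  0.56976894]
```

Emit:
drive_tool(rotation=[[0, 0, 0], [0, 0, 0], [0, 0, 0], [0, 0, 0], [0, 0, 0], [0, 0, 0], [0, 0, 0], [0, 0, 0], [0, 0, 0], [0, 0, 0]], travel=[[-0.0075, 0.0006, 0.0199], [-0.0075, 0.0006, 0.0199], [-0.0075, 0.0006, 0.0199], [-0.0075, 0.0006, 0.0199], [-0.0075, 0.0006, 0.0199], [-0.0075, 0.0006, 0.0199], [-0.0075, 0.0006, 0.0199], [-0.0075, 0.0003, 0.0199], [0, 0, 0], [0, 0, 0]], grip=[1, 1, 1, 1, 1, 1, 1, 1, 1, 1])

```text
clock: 11.8
tcp_pos: [0.5753, 0.1085, 0.1534]
tcp_rot: [[0.081, 0.984, 0.159], [0.494, -0.178, 0.851], [0.866, 0.009, -0.5]]
contact_force: [-0.5, -0.1, -0.8]
opening: 0.0544
gripper_force: 64.5
```

```bash
cat > chk.py <<'E'
from plan import *
import sys
o=r.observe(); R=np.array(o["tcp_rot"]); p=np.array(o["tcp_pos"]); print(np.round(o["q"],1))
Cw=R@CT.T; org=p-Cw@ct; foot=org+Cw@np.array([-.048,0,.009])
print("foot in stand",np.round([(foot-so)@xs,(foot-so)@ys,foot[2]],4),"tilt",np.degrees(np.arccos(Cw[2,0])))
Rt,pt=place(*map(float,sys.argv[1:4])); print("delta",np.round(R.T@(pt-p),4),"rot",np.round(Ro.from_matrix(R.T@Rt).as_rotvec(degrees=True),2))
print("unit down",np.round(R.T@[0,0,-1],3))
E
python3 chk.py .0135 0 .02
```

```text
[ 50.3  43.  -44.1 100.8 -38.7  56.6  29. ]
foot in stand [ 0.0135 -0.0006  0.08  ] tilt 0.3344110156335194
delta [-0.0519 -0.0008  0.0301] rot [-0.11 -0.05  0.44]
unit down [-0.866 -0.009  0.5  ]
```

Emit:
drive_tool(rotation=[[-0.1, 0, 0.4], [0, 0, 0], [0, 0, 0], [0, 0, 0], [0, 0, 0], [0, 0, 0], [0, 0, 0]], travel=[[-0.0104, 0, 0.006], [-0.0104, 0, 0.006], [-0.0104, 0, 0.006], [-0.0104, 0, 0.006], [-0.0104, 0, 0.006], [0, 0, 0], [0, 0, 0]], grip=[1, 1, 1, 1, 1, 1, 1])

```text
clock: 12.5
tcp_pos: [0.5748, 0.108, 0.0921]
tcp_rot: [[0.092, 0.983, 0.161], [0.491, -0.185, 0.851], [0.866, 0.001, -0.5]]
contact_force: [0.6, 1.1, -0.7]
opening: 0.0544
gripper_force: 64.5
```

```bash
python3 chk.py .0135 0 .012
python3 - <<'E'
from plan import *
for c in ["scene","side"]:
    im,d=r.read_camera(c); P=cloud(c,d)
    if c=="side": cv2.imwrite("pics/d4.png",cv2.resize(im[230:350,230:390],(800,600),interpolation=cv2.INTER_CUBIC))
    m=(P[...,2]>.05)&(P[...,2]<.06); fit(P,.05,.0605,(.5,.68),(.14,.26),"blue")
E
```

```text
[ 49.3  49.  -42.5 102.  -37.9  52.   33.2]
foot in stand [0.013  0.0004 0.0187] tilt 0.1842382842965073
delta [-0.0055  0.0002  0.0039] rot [-0.01 -0.08 -0.18]
unit down [-0.866 -0.001  0.5  ]
blue 486 c [592.  192.2] wh [74.9 59.8] ang 79.3 z 0.052 mean [594.2 190.2]
blue 346 c [587.2 192.6] wh [77.3 61. ] ang 78.3 z 0.0528 mean [584.5 195.8]
```

View pics/d4.png

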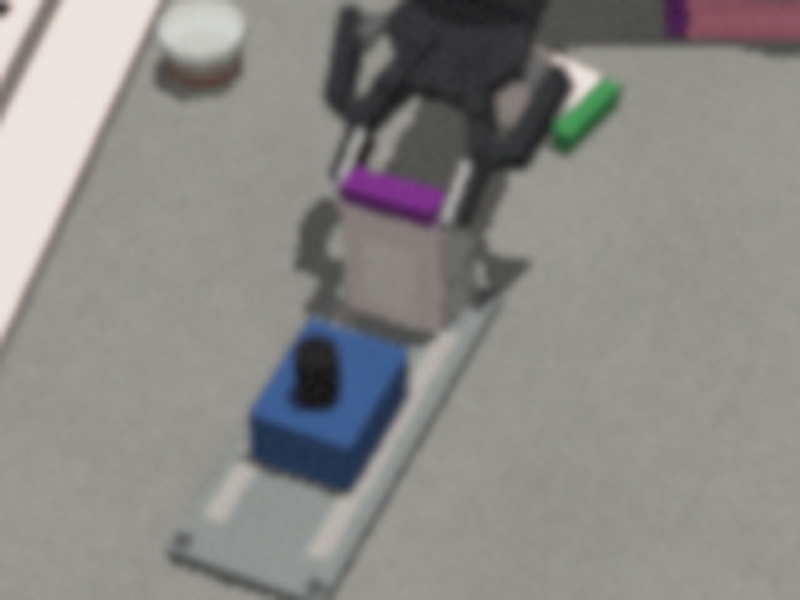

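The side crop shows the cassette upright at (390,260) between the fixed jaw and the blue block (330,400). I'll lower it slowly.

Emit:
drive_tool(rotation=[[0, 0, 0], [0, 0, 0], [0, 0, 0], [0, 0, 0], [0, 0, 0], [0, 0, 0], [0, 0, 0]], travel=[[-0.0009, 0, 0.0005], [-0.0009, 0, 0.0005], [-0.0009, 0, 0.0005], [-0.0009, 0, 0.0005], [-0.0009, 0, 0.0005], [-0.0009, 0, 0.0005], [0, 0, 0]], grip=[1, 1, 1, 1, 1, 1, 1])

```text
clock: 13.3
tcp_pos: [0.575, 0.1078, 0.0866]
tcp_rot: [[0.091, 0.983, 0.161], [0.492, -0.185, 0.851], [0.866, 0.002, -0.5]]
contact_force: [0.2, -1.5, 1.0]
opening: 0.0542
gripper_force: 64.8
```

Emit:
drive_tool(rotation=[[0, 0, 0], [0, 0, 0], [0, 0, 0]], travel=[[-0.0005, 0, 0.0003], [-0.0005, 0, 0.0003], [0, 0, 0]], grip=[1, 1, 1])

```text
clock: 13.6
tcp_pos: [0.575, 0.1083, 0.0866]
tcp_rot: [[0.09, 0.983, 0.161], [0.49, -0.184, 0.852], [0.867, 0.002, -0.499]]
contact_force: [-2.7, -3.6, 6.0]
opening: 0.0542
gripper_force: 65.2
```

Emit:
drive_tool(rotation=[[0, 0, 0], [0, 0, 0], [0, 0, 0]], travel=[[-0.0005, 0, 0.0003], [-0.0005, 0, 0.0003], [0, 0, 0]], grip=[1, 1, 1])

```text
clock: 13.9
tcp_pos: [0.5751, 0.1086, 0.0865]
tcp_rot: [[0.089, 0.983, 0.16], [0.489, -0.183, 0.853], [0.868, 0.002, -0.497]]
contact_force: [-3.9, -3.5, 9.7]
opening: 0.0542
gripper_force: 65.5
```

Emit:
drive_tool(rotation=[[0, 0, 0], [0, 0, 0], [0, 0, 0]], travel=[[0.0006, 0, -0.0003], [0, 0, 0], [0, 0, 0]], grip=[1, 1, 1], force=20)

```text
clock: 14.2
tcp_pos: [0.5751, 0.1084, 0.0865]
tcp_rot: [[0.09, 0.983, 0.161], [0.49, -0.184, 0.852], [0.867, 0.002, -0.498]]
contact_force: [-2.8, -3.5, 7.9]
opening: 0.0545
gripper_force: 65.2
```

Emit:
drive_tool(rotation=[[0, 0, 0], [0, 0, 0], [0, 0, 0], [0, 0, 0], [0, 0, 0], [0, 0, 0], [0, 0, 0], [0, 0, 0]], travel=[[0, 0, 0], [0, 0, 0], [0, 0, 0], [0, 0, 0], [0, 0, 0], [0, 0, 0], [0, 0, 0], [0, 0, 0]], grip=[-0.2, -0.28, -0.34, -0.4, -0.46, -0.52, -0.6, -0.6])

```text
clock: 15.0
tcp_pos: [0.575, 0.1077, 0.0843]
tcp_rot: [[0.091, 0.983, 0.161], [0.493, -0.185, 0.85], [0.865, 0.002, -0.501]]
contact_force: [-0.6, 0.3, -0.4]
opening: 0.0682
gripper_force: 0.0
```

Run:
```python
from plan import *
o=r.observe(); print({k:np.round(o[k],3).tolist() for k in ["clock","tcp_pos","contact_force","opening","gripper_force"]})
im,d=r.read_camera("side"); P=cloud("side",d); m=(abs(P[...,0]-.57)<.05)&(abs(P[...,1]-.107)<.035)
h=cv2.cvtColor(im,cv2.COLOR_BGR2HSV); q=P[m&(h[...,0]>125)&(h[...,0]<165)&(h[...,1]>80)]; print(len(q),q.mean(0),np.percentile(q[:,2],[10,50,95]))
```

```text
{'clock': 15.0, 'tcp_pos': [0.575, 0.108, 0.084], 'contact_force': [-0.598, 0.281, -0.379], 'opening': 0.068, 'gripper_force': 0.0}
149 [0.57184202 0.10766154 0.10582141] [0.09935076 0.10686781 0.11169076]
```

The cassette stands free. I'll open fully and retreat along the tool axis.

Emit:
drive_tool(rotation=[[0, 0, 0], [0, 0, 0], [0, 0, 0], [0, 0, 0], [0, 0, 0], [0, 0, 0], [0, 0, 0], [0, 0, 0], [0, 0, 0]], travel=[[0, 0, 0], [0, 0, 0], [0, 0, -0.005], [0, 0, -0.015], [0, 0, -0.02], [0, 0, -0.03], [0, 0, -0.04], [0, 0, -0.04], [0, 0, 0]], grip=[-0.8, -1, -1, -1, -1, -1, -1, -1, -1])

```text
clock: 15.95
tcp_pos: [0.5535, -0.0278, 0.1604]
tcp_rot: [[0.093, 0.981, 0.173], [0.498, -0.196, 0.845], [0.862, 0.007, -0.506]]
contact_force: [0.6, -1.1, -0.3]
opening: 0.0854
gripper_force: 0.0
```

Run:
```python
from plan import *
o=r.observe(); print({k:np.round(o[k],3).tolist() for k in ["clock","q","tcp_pos"]}); R=np.array(o["tcp_rot"])
im,d=r.read_camera("wrist"); P=cloud("wrist",d); cv2.imwrite("pics/w5.png",im)
fit(P,.075,.098,(.5,.68),(.15,.28),"knob"); fit(P,.1,.12,(.5,.65),(.08,.14),"cap")
for c in ["scene","side"]:
    im,d=r.read_camera(c); Q=cloud(c,d); fit(Q,.1,.12,(.5,.65),(.08,.14),c+"cap"); fit(Q,.045,.06,(.5,.68),(.14,.26),c+"blue"); fit(Q,.078,.095,(.5,.68),(.15,.28),c+"knob")
# tool down, y_t along xs direction options
for s in (1,-1):
  z=np.array([0,0,-1.]); y=s*ys; x=np.cross(y,z); T=np.stack([x,y,z],1); print(s,np.round(Ro.from_matrix(R.T@T).as_rotvec(degrees=True),1))
```

```text
{'clock': 15.95, 'q': [59.202, 43.924, -39.612, 94.103, -33.367, 69.868, 30.925], 'tcp_pos': [0.553, -0.028, 0.16]}
knob 474 c [588.6 205.4] wh [23.8 23.2] ang 27.0 z 0.0872 mean [588.7 201.9]
cap 1568 c [571.  107.8] wh [19.5 56. ] ang 80.5 z 0.1077 mean [570.4 105.3]
scenecap 194 c [576.2 106.5] wh [18.8 55.7] ang 80.4 z 0.1071 mean [576.5 106.8]
sceneblue 658 c [592.1 192.1] wh [75.7 61.9] ang 78.0 z 0.0514 mean [595.4 190.6]
sceneknob 93 c [594.4 204.2] wh [22.8 23.3] ang 58.0 z 0.0868 mean [595.4 204.8]
sidecap 137 c [570.9 106.7] wh [22.9 58. ] ang 75.0 z 0.1081 mean [570.3 107.3]
sideblue 426 c [587.1 191.6] wh [79.9 61. ] ang 78.9 z 0.0523 mean [584.2 196.8]
sideknob 69 c [589.9 205.2] wh [20.9 24.4] ang 14.8 z 0.0872 mean [589.3 205.9]
1 [-89.3  -1.  155.9]
-1 [  0.7 -59.6  -0.3]
```

View pics/w5.png

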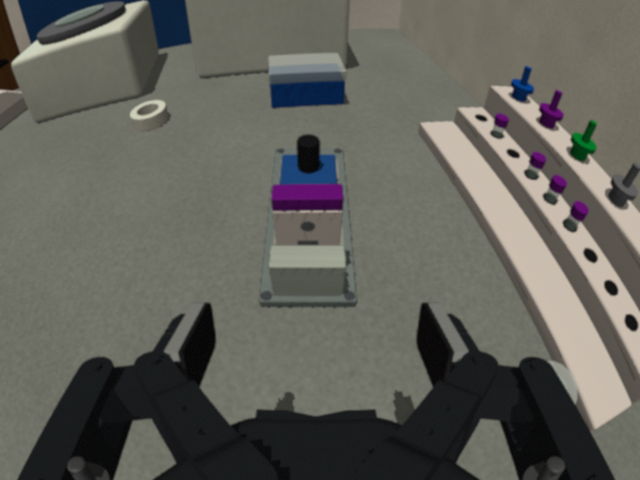

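The wrist view shows the cassette standing, cap at (307,197), behind the fixed jaw (307,270), with the knob at (308,150). I'll turn the tool down and go to the knob.

Emit:
drive_tool(rotation=[[0, -7.45, 0], [0, -7.45, 0], [0, -7.45, 0], [0, -7.45, 0], [0, -7.45, 0], [0, -7.45, 0], [0, -7.45, 0], [0, -7.45, 0], [0, 0, 0]], travel=[[0, 0, 0], [0, 0, 0], [0, 0, 0], [0, 0, 0], [0, 0, 0], [0, 0, 0], [0, 0, 0], [0, 0, 0], [0, 0, 0]], grip=[-1, -1, -1, -1, -1, -1, -1, -1, -1])

```text
clock: 17.0
tcp_pos: [0.5503, -0.0086, 0.1598]
tcp_rot: [[0.168, 0.986, 0.003], [0.986, -0.168, 0.01], [0.01, 0.001, -1.0]]
contact_force: [-0.6, 1.8, 0.8]
opening: 0.085
gripper_force: 0.0
```

Run:
```python
from plan import *
o=r.observe(); print({k:np.round(o[k],3).tolist() for k in ["clock","q","tcp_pos","tcp_rot"]}); R=np.array(o["tcp_rot"])
print(R.T@(np.array([.592,.203,.17])-o["tcp_pos"]))
z=np.array([0,0,-1.]); y=-ys; x=np.cross(y,z); T=np.stack([x,y,z],1); print(np.round(Ro.from_matrix(R.T@T).as_rotvec(degrees=True),1))
```

```text
{'clock': 17.0, 'q': [18.438, 22.696, -25.378, 92.344, 9.742, 67.055, -18.647], 'tcp_pos': [0.55, -0.009, 0.16], 'tcp_rot': [[0.168, 0.986, 0.003], [0.986, -0.168, 0.01], [0.01, 0.001, -1.0]]}
[ 0.21573635  0.00567455 -0.00802553]
[ 0.  -0.6  1. ]
```

Emit:
drive_tool(rotation=[[0, 0, 0], [0, 0, 0], [0, 0, 0], [0, 0, 0], [0, 0, 0], [0, 0, 0], [0, -0.6, 1], [0, 0, 0], [0, 0, 0]], travel=[[0.036, 0.001, -0.0013], [0.036, 0.001, -0.0013], [0.036, 0.001, -0.0013], [0.036, 0.001, -0.0013], [0.036, 0.001, -0.0013], [0.036, 0.001, -0.0013], [0, 0, 0], [0, 0, 0], [0, 0, 0]], grip=[-1, -1, -1, -1, -1, -1, -1, -1, -1])

```text
clock: 17.9
tcp_pos: [0.5961, 0.1896, 0.1676]
tcp_rot: [[0.203, 0.979, -0.001], [0.979, -0.203, -0.006], [-0.006, -0.0, -1.0]]
contact_force: [-0.2, -0.3, -0.6]
opening: 0.0851
gripper_force: 0.0
```

Run:
```python
from plan import *
o=r.observe(); R=np.array(o["tcp_rot"])
im,d=r.read_camera("wrist"); P=cloud("wrist",d); cv2.imwrite("pics/w6.png",im)
fit(P,.08,.095,(.5,.68),(.15,.28),"knob"); fit(P,.048,.06,(.5,.68),(.15,.28),"blue");fit(P,.1,.12,(.5,.65),(.08,.14),"cap")
print(R.T@(np.array([.592,.203,.062])-o["tcp_pos"]), R[:,0])
```

```text
knob 1120 c [593.2 202.6] wh [22.9 23.8] ang 2.5 z 0.0882 mean [593.3 203.6]
blue 6571 c [590.8 190.4] wh [75. 60.] ang 78.9 z 0.0523 mean [591.4 191.7]
cap 2045 c [574.2 104.4] wh [19.8 55.8] ang 79.9 z 0.1081 mean [574.9 106.9]
[ 0.01294298 -0.00666597  0.1055    ] [ 0.20284091  0.97919281 -0.00608296]
```

Emit:
drive_tool(rotation=[[0, 0, 0], [0, 0, 0], [0, 0, 0]], travel=[[0.005, -0.003, 0.01], [0.005, -0.003, 0.01], [0, 0, 0]], grip=[-1, -1, -1])

```text
clock: 18.25
tcp_pos: [0.5905, 0.2026, 0.1462]
tcp_rot: [[0.201, 0.98, -0.004], [0.98, -0.201, -0.005], [-0.006, -0.003, -1.0]]
contact_force: [-0.9, 0.3, -0.3]
opening: 0.0853
gripper_force: 0.0
```

Run:
```python
from plan import *
o=r.observe(); R=np.array(o["tcp_rot"]); print(np.round(o["q"],1))
print(R.T@(np.array([.5932,.2026,.062])-o["tcp_pos"]), R[:,0])
z=np.array([0,0,-1.]); y=-ys; x=np.cross(y,z); T=np.stack([x,y,z],1); print(np.round(Ro.from_matrix(R.T@T).as_rotvec(degrees=True),1))
```

```text
[ -3.7  32.4 -26.3  80.3  14.7  71.1 -42.9]
[0.00102234 0.00289474 0.08414049] [ 0.20063342  0.97964828 -0.00595632]
[-0.2  0.3 -0.9]
```

Emit:
drive_tool(rotation=[[0, 0, -0.9], [0, 0, 0], [0, 0, 0], [0, 0, 0], [0, 0, 0], [0, 0, 0]], travel=[[0.001, 0.003, 0], [0, 0, 0.03], [0, 0, 0.03], [0, 0, 0.024], [0, 0, 0], [0, 0, 0]], grip=[-1, -1, -1, -1, -1, -1])

```text
clock: 18.85
tcp_pos: [0.5965, 0.2021, 0.0651]
tcp_rot: [[0.187, 0.982, 0.001], [0.982, -0.187, -0.005], [-0.004, 0.002, -1.0]]
contact_force: [1.4, 0.4, 0.9]
opening: 0.0853
gripper_force: 0.0
```

Emit:
drive_tool(rotation=[[0, 0, 0], [0, 0, 0], [0, 0, 0], [0, 0, 0], [0, 0, 0], [0, 0, 0], [0, 0, 0], [0, 0, 0], [0, 0, 0], [0, 0, 0]], travel=[[0, 0, 0], [0, 0, 0], [0, 0, 0], [0, 0, 0], [0, 0, 0], [0, 0, 0], [0, 0, 0], [0, 0, 0], [0, 0, 0], [0, 0, 0]], grip=[-0.6, -0.2, 0.2, 0.5, 0.8, 1, 1, 1, 1, 1], force=20)

```text
clock: 19.85
tcp_pos: [0.5923, 0.2036, 0.0655]
tcp_rot: [[0.185, 0.983, -0.006], [0.983, -0.185, -0.005], [-0.006, -0.005, -1.0]]
contact_force: [-8.1, -0.3, 6.5]
opening: 0.0228
gripper_force: 21.1
```

Run:
```python
from plan import *
o=r.observe(); R=np.array(o["tcp_rot"]); print(np.round(o["q"],1), (np.array(o["tcp_pos"])-so)@xs,(np.array(o["tcp_pos"])-so)@ys)
print("toward jaw, tool:",np.round(R.T@(-xs),3))
```

```text
[ -4.2  36.9 -25.3  85.   17.   62.3 -43.8] 0.11338129785360425 6.957836146858249e-05
toward jaw, tool: [-1.    -0.001  0.006]
```

Emit:
drive_tool(rotation=[[0, 0, 0], [0, 0, 0], [0, 0, 0], [0, 0, 0], [0, 0, 0], [0, 0, 0], [0, 0, 0], [0, 0, 0], [0, 0, 0], [0, 0, 0]], travel=[[-0.002, -0.002, 0], [-0.004, 0, 0], [-0.004, 0, 0], [-0.004, 0, 0], [-0.004, 0, 0], [-0.004, 0, 0], [-0.004, 0, 0], [-0.004, 0, 0], [-0.004, 0, 0], [0, 0, 0]], grip=[1, 1, 1, 1, 1, 1, 1, 1, 1, 1])

```text
clock: 20.85
tcp_pos: [0.586, 0.171, 0.0656]
tcp_rot: [[0.186, 0.983, -0.002], [0.983, -0.186, -0.002], [-0.003, -0.001, -1.0]]
contact_force: [-4.6, 2.8, 6.3]
opening: 0.0229
gripper_force: 20.8
```

```bash
cat > gap.py <<'E'
from plan import *
o=r.observe(); print("tcp x_s",(np.array(o["tcp_pos"])-so)@xs, np.round(o["contact_force"],1))
for c in ["scene","side"]:
    im,d=r.read_camera(c); Q=cloud(c,d); fit(Q,.1,.12,(.5,.65),(.07,.14),c+"cap"); fit(Q,.049,.054,(.5,.68),(.11,.26),c+"blue")
E
python3 gap.py
```

```text
tcp x_s 0.08020699886288338 [-4.6  2.8  6.3]
scenecap 197 c [575.5 106.2] wh [19.1 57.2] ang 80.3 z 0.107 mean [577.1 106.5]
sceneblue 307 c [586.3 159.8] wh [75.1 59.9] ang 79.8 z 0.0514 mean [593.7 163.6]
sidecap 28 c [550.  107.2] wh [14.2 22.7] ang 27.5 z 0.1084 mean [550.9 107.2]
sideblue 159 c [581.8 163.6] wh [71.9 61.3] ang 80.0 z 0.052 mean [576.6 175.6]
```

Emit:
drive_tool(rotation=[[0, 0, 0], [0, 0, 0], [0, 0, 0], [0, 0, 0], [0, 0, 0], [0, 0, 0]], travel=[[-0.0015, 0, 0], [-0.0015, 0, 0], [-0.0015, 0, 0], [-0.0015, 0, 0], [-0.0015, 0, 0], [0, 0, 0]], grip=[1, 1, 1, 1, 1, 1])

```text
clock: 21.55
tcp_pos: [0.5847, 0.1642, 0.0656]
tcp_rot: [[0.185, 0.983, -0.001], [0.983, -0.185, -0.002], [-0.002, -0.001, -1.0]]
contact_force: [-5.1, 3.6, 6.1]
opening: 0.0229
gripper_force: 20.8
```

Emit:
drive_tool(rotation=[[0, 0, 0], [0, 0, 0], [0, 0, 0], [0, 0, 0]], travel=[[-0.001, 0, 0], [-0.001, 0, 0], [-0.0005, 0, 0], [0, 0, 0]], grip=[1, 1, 1, 1])

```text
clock: 21.95
tcp_pos: [0.5843, 0.1625, 0.0656]
tcp_rot: [[0.185, 0.983, -0.001], [0.983, -0.185, -0.001], [-0.001, -0.001, -1.0]]
contact_force: [-3.4, 4.2, 4.2]
opening: 0.023
gripper_force: 20.7
```

Emit:
drive_tool(rotation=[[0, 0, 0], [0, 0, 0], [0, 0, 0]], travel=[[-0.0007, 0, 0], [-0.0007, 0, 0], [0, 0, 0]], grip=[1, 1, 1])

```text
clock: 22.25
tcp_pos: [0.5841, 0.1611, 0.0656]
tcp_rot: [[0.185, 0.983, -0.001], [0.983, -0.185, -0.001], [-0.001, -0.001, -1.0]]
contact_force: [-3.6, 4.6, 4.4]
opening: 0.0236
gripper_force: 20.7
```

Emit:
drive_tool(rotation=[[0, 0, 0], [0, 0, 0], [0, 0, 0]], travel=[[-0.0007, 0, 0], [-0.0007, 0, 0], [0, 0, 0]], grip=[1, 1, 1])

```text
clock: 22.55
tcp_pos: [0.5839, 0.1602, 0.0656]
tcp_rot: [[0.185, 0.983, -0.001], [0.983, -0.185, -0.0], [-0.0, -0.001, -1.0]]
contact_force: [-3.6, 5.4, 3.8]
opening: 0.0235
gripper_force: 20.7
```

```bash
python3 gap.py
```

```text
tcp x_s 0.06914944840622017 [-3.6  5.4  3.8]
scenecap 171 c [574.4 103.3] wh [19.2 57.4] ang 79.3 z 0.1075 mean [579.1 102.9]
sceneblue 303 c [585.1 148.8] wh [76.1 60.3] ang 81.6 z 0.0511 mean [590.9 153. ]
sidecap 13 c [547.6 101.3] wh [ 9.9 12.3] ang 71.7 z 0.1077 mean [547.1 100.5]
sideblue 157 c [578.3 146.2] wh [80.7 60.4] ang 78.4 z 0.0517 mean [572.5 163.6]
```

Emit:
drive_tool(rotation=[[0, 0, 0], [0, 0, 0], [0, 0, 0]], travel=[[-0.0007, 0, 0], [-0.0007, 0, 0], [0, 0, 0]], grip=[1, 1, 1])

```text
clock: 22.95
tcp_pos: [0.5839, 0.1602, 0.0656]
tcp_rot: [[0.184, 0.983, 0.0], [0.983, -0.184, 0.002], [0.002, -0.0, -1.0]]
contact_force: [-3.0, 5.8, 2.7]
opening: 0.0231
gripper_force: 20.6
```

Emit:
drive_tool(rotation=[[0, 0, 0], [0, 0, 0], [0, 0, 0]], travel=[[-0.0007, 0, 0], [-0.0007, 0, 0], [0, 0, 0]], grip=[1, 1, 1])

```text
clock: 23.25
tcp_pos: [0.5839, 0.1602, 0.0656]
tcp_rot: [[0.183, 0.983, 0.001], [0.983, -0.183, 0.004], [0.004, 0.001, -1.0]]
contact_force: [-3.1, 8.6, 2.2]
opening: 0.0233
gripper_force: 20.4
```

The jaw has stopped and the force is rising, so both jaws are on the cassette. I'll open, rise and check.

Emit:
drive_tool(rotation=[[0, 0, 0], [0, 0, 0], [0, 0, 0], [0, 0, 0], [0, 0, 0], [0, 0, 0], [0, 0, 0], [0, 0, 0], [0, 0, 0], [0, 0, 0], [0, 0, 0], [0, 0, 0]], travel=[[0, 0, 0], [0, 0, 0], [0, 0, 0], [0, 0, 0], [0, 0, 0], [0, 0, 0], [0, 0, -0.01], [0, 0, -0.03], [0, 0, -0.04], [0, 0, -0.04], [0, 0, -0.03], [0, 0, 0]], grip=[0.4, 0.2, -0.1, -0.4, -0.7, -1, -1, -1, -1, -1, -1, -1])

```text
clock: 24.45
tcp_pos: [0.5878, 0.1563, 0.2218]
tcp_rot: [[0.187, 0.982, 0.013], [0.982, -0.187, -0.001], [0.001, 0.013, -1.0]]
contact_force: [0.4, 0.1, -0.2]
opening: 0.0858
gripper_force: 0.0
```

```bash
python3 gap.py
python3 - <<'E'
from plan import *
im,d=r.read_camera("wrist"); P=cloud("wrist",d); cv2.imwrite("pics/w7.png",im)
fit(P,.1,.12,(.5,.65),(.07,.14),"cap"); fit(P,.048,.056,(.5,.68),(.11,.26),"blue"); fit(P,.08,.095,(.5,.68),(.12,.28),"knob"); fit(P,.05,.066,(.5,.68),(.03,.105),"fixed")
E
```

```text
tcp x_s 0.06603099114762745 [ 0.4  0.1 -0.2]
scenecap 127 c [584.1 101.4] wh [18.9 36.6] ang 80.1 z 0.107 mean [586.  101.6]
sceneblue 489 c [583.6 148.5] wh [75.8 60.6] ang 79.2 z 0.0515 mean [585.5 147.7]
sidecap 143 c [571.2 103.5] wh [22.8 57.2] ang 79.1 z 0.1081 mean [570.  104.7]
sideblue 235 c [579.1 146.8] wh [77.9 60.3] ang 77.9 z 0.052 mean [574.6 152.1]
cap 1697 c [572.2 101.9] wh [18.6 55.9] ang 79.5 z 0.1064 mean [572.5 103.1]
blue 4824 c [580.7 146.5] wh [76.1 60.2] ang 79.2 z 0.0505 mean [580.3 147.6]
knob 754 c [583.1 159.6] wh [22.8 23.1] ang 78.8 z 0.0863 mean [583.3 160.1]
fixed 7 c [599.3 104.4] wh [1.1 3. ] ang 68.1 z 0.0551 mean [599.5 104.4]
```

View pics/w7.png

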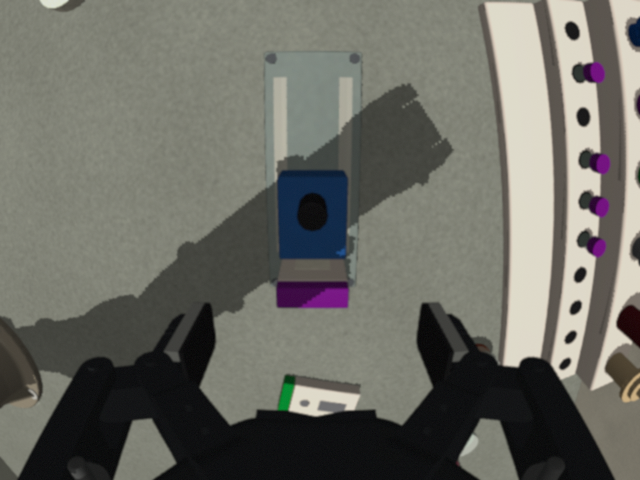

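The wrist view shows the cassette upright, cap at (313,294), clamped against the blue jaw (313,215) with no gap, and the gripper clear. The blue jaw's middle to the cassette's middle measures about 45.4 mm, against 46.5 mm expected for contact.

```bash
python3 -c "
from cell import r
print(r.sign_off())"
```

```text
the job is handed in; nothing more can be done
None
```

The purple-capped cassette stands upright, cap up, in the clamp stand with the blue jaw closed on it and the gripper clear; I handed the job in at about 25 s, but no verdict came back.

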